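# Stand the short sample vials in their colour-matched holders, red last

### The arm

A 7-joint arm with a two-finger parallel gripper is mounted at the origin on a cart in front of the work surface, level with it; the furniture and walls round the work are solid. World frame = base frame: x ahead of the robot, y to its left, z up, the work surface at z = 0. Lengths are in m, angles in rad, forces in N, time in s.
With the tool pointing down it reaches from about 0.4 to 0.85 m from the base axis. Payload 6.9 kg.
Tool frame: the origin (TCP) lies at the very end of the fingers, on their centre line; the grasp point (between the pads) lies 19 mm behind it; z points along the fingers, y is the line along which they close (so a half turn about z gives the same grasp; the last joint's range is limited). The gripper opens to 85 mm and grips with 20 to 120 N. Pads are 22 mm wide; open, the fingers measure 114 mm over their backs; the gripper's body (76 mm by 85 mm) begins 54 mm behind the grasp point. The pads swing forward as they close: fully open they stand 13 mm farther back than shut.
Start: joints at [-1.022, 0.507, -0.238, 1.5, 0.126, 1.149, -0.155], TCP at [0.268, 0.564, 0.231] pointing down, gripper open.
Joint ranges: [-3.08, 3.08], [-0.24, 2.05], [-1.43, 1.35], [0, 2.5], [-1.52, 4.66], [0.17, 1.96], [-2.89, 2.89]. Speed limits (rad/s): [2.39, 2.39, 3.14, 3.14, 3.14, 3.14, 3.14].

### API

Orientations are given as a unit quaternion [w, x, y, z].
In Python, from workcell import bot gives the robot as it stands.
- The arm moves only by the shell command python3 -m pendant 'ROWS' [FORCE]. ROWS is JSON, a list of rows, each a list of 5 numbers: the finger opening in m, from 0 to 0.0854, then the shift along the world's x, y, z in m, then the turn about the world's z in rad. In form: [[gripper, dx, dy, dz, spin], ...]. A call has 1 to 5 rows; each row is the pose to reach, as a shift and turn from the pose commanded when the call began; what a row does not reach only later rows make up. A row lasts 1/8 s, in which the tool goes at most 62.5 mm and 10.7 degrees, less where a joint would pass 70% of its speed; a pose out of reach is approached as far as the arm can. A call with a gripper value outside its range is refused whole. The fingers move at their own pace and stop on an object; FORCE is the grip in N (left out, the last holds). Time passes only in rows, so rows that repeat a pose let the fingers close. It gives the time, the measured TCP pose, the force, the opening and the grip force at its end, in the units of the state.
- bot.sense(): the state, without advancing time (a new reading comes with each control period).
- bot.capture(name): name is "side" or "top" or "wrist"; returns the picture (384x512x3 uint8, red, green, blue); there is no depth.
- bot.calibration(name): a dict with "fov_y" (degrees; the focal length in pixels is half the picture's height over the tangent of half this angle, whatever the lens; pixels are square), "cx", "cy" (the principal point, pixels), "k1" (the pictures are not rectified: a ray, as slopes to the right and down, at radius r is drawn at 1 + k1 r^2 times it, then the intrinsics apply), "world_from_camera" (4x4, takes a point from camera to world coordinates). Camera axes: x right, y up, looking along -z (the intrinsics and any distortion apply to the point x, -y, -z); pixel columns grow to the right and rows downward; lengths in m; the calibration is good to about 2 mm. A picture is of the moment at which its call begins: read the wrist's pose just before it. calibration takes no time and is no camera call; for the wrist camera it gives the pose at the moment of the call.
- bot.hand_in(): hands the job in; it is judged then, once.
Trained networks look in the newest picture that a camera, given by its name, has taken for a name from the list of things; names that differ only in an ending like _2 or _b are one class to them, and where a whole thing is asked for, a point or a joint stands for the part that bears it (a point fixed in the world has none). Each returns a list of dicts, best first, with "score" (0 to 1); they miss things now and then, are a little off and sometimes report something else, mostly with a low value. They report only what shows in the picture. A call takes as long as a camera call. They do not tell look-alikes from the thing itself.
- bot.trace(camera, query): "region" (384x512 bool, what is visible of it) and "position" ([column, row] in pixels, amid what is visible of it).
The state is a dict: "time_s": time; "joint_pos": joint angles; "qvel": joint speeds; "effort": joint torques, N m; "eef_pos": TCP position; "eef_rot": TCP orientation; "ft_force": force on the tool from outside, world axes, zero at the start; "ft_torque": the same for the moment, N m; "finger_gap": finger opening in m; "grasp_force": force on a finger pad.
Only numpy, scipy, OpenCV 4.12 (cv2) and the standard library are available. Lean on these libraries where they do the work, as an engineer would, in place of code of your own. Each camera call takes 0.05 s, during which the arm holds its last target. There are 200 camera calls.

### The job

Put the three short sample vials into the little round holders, each one standing upright in the holder of the same colour as its cap. The red-capped vial goes into its holder last, after the other two are in theirs. Leave the tall white-capped vial and the big black-capped jar standing where they are.

Things in the scene. Friction and masses are not known exactly. Their poses are not given: they have to be found in the camera images.
- vial_red: short glass sample vial with a red cap, 27 mm in diameter, 62 mm tall, weighing 20 to 40 g, standing upright; glass and cap are equally wide, so it can be held at any height; origin at the centre of its underside, z up along its axis
- vial_black: short glass sample vial with a black cap, 27 mm in diameter, 62 mm tall, otherwise as the red-capped one; origin at the centre of its underside, z up
- vial_white: short glass sample vial with a white cap, 27 mm in diameter, 62 mm tall, otherwise as the red-capped one; origin at the centre of its underside, z up
- vial_tall: the tall glass sample vial, also with a white cap: 27 mm in diameter, 76 mm tall, 14 mm taller than the others; to be left alone; origin at the centre of its underside, z up
- jar: big glass jar with a black screw cap, 61 mm in diameter, 100 mm tall, standing behind the work; to be left alone; origin at the centre of its underside
- stand_red: red round vial holder, fixed to the worktop: a shallow cup of 60 mm outer diameter on a grey foot disc of 72 mm diameter; bore about 47 mm in diameter, rim 15 mm above the worktop, flat coloured floor 5 mm above the worktop; origin on the worktop at the centre of the holder, z up
- stand_black: black round vial holder, same sizes as the red one; origin on the worktop at its centre, z up
- stand_white: white round vial holder, same sizes as the red one; origin on the worktop at its centre, z up
Things that resemble listed ones, but are neither listed nor needed, are in the scene too. What is shaped like the stand_white but blue or turquoise is not meant.

How it is judged:
On the way, in this order (a step that is already met when the one before it is completed fails the run):
1. the white-capped and the black-capped short vials stand released in the holders of their colours, the red-capped one not yet in its own (horizontal distance between vial_white and stand_white below 0.013 m and z of vial_white in the frame of stand_white below 0.009 m and angle between each of vial_white, vial_black's own z axis and vertical below 0.1 rad and contact force between the fingers and vial_white below 0.1 N and horizontal distance between vial_black and stand_black below 0.013 m and z of vial_black in the frame of stand_black below 0.009 m and contact force between the fingers and vial_black below 0.1 N), for 0.2 s.
2. then the red-capped vial stands released in the red holder (horizontal distance between vial_red and stand_red below 0.013 m and z of vial_red in the frame of stand_red below 0.009 m and angle between vial_red's own z axis and vertical below 0.1 rad and contact force between the fingers and vial_red below 0.1 N), for 0.2 s.
At the end, for the whole second after the job is handed in: Each short vial stands upright (within 0.1 rad) on the floor of the holder of its cap's colour (axis within 13 mm of the holder's centre, underside less than 4 mm above its floor), released and at rest; the tall vial still stands upright within 20 mm, and the jar within 20 mm, of where it was (all of step 1 and all of step 2 and linear speed of each of vial_white, vial_black, vial_red below 0.02 m/s and angular speed of each of vial_white, vial_black, vial_red below 0.2 rad/s and distance of each of vial_tall, jar from where it was at the start of the episode below 0.02 m and angle between each of vial_tall, jar's own z axis and vertical below 0.1 rad); the robot touches nothing.
It fails at once if the tall white-capped vial is moved from its place (over 20 mm) or knocked over (distance of vial_tall from where it was at the start of the episode above 0.02 m or angle between vial_tall's own z axis and vertical above 0.5 rad).
It fails at once if the jar is moved from its place (over 20 mm) or knocked over (distance of jar from where it was at the start of the episode above 0.02 m or angle between jar's own z axis and vertical above 0.5 rad).
It also fails if it takes over 96 s, if anything falls off the work surface, if the arm or the gripper's body presses on something with over 40 N, if the wrist force passes 120 N, or if a joint passes its speed limit or range.

## Working session

There is one attempt and no reset: what is moved stays moved. The work goes in short steps, Python scripts to look and compute and a shell command to move; the robot and the scene stay as the last step left them, time stands still between calls to the robot, and variables do not carry over. Pictures are saved under pics/ and viewed, at most 14 in all, crops included, and the job is handed in when it is done.

```bash
mkdir -p pics
cat > h.py <<'E'
import numpy as np, cv2
from workcell import bot
def K(c):
    f=192/np.tan(np.radians(c['fov_y'])/2); return f
def ray(c,p):
    f=K(c); d=np.array([(p[0]-c['cx'])/f,(p[1]-c['cy'])/f]); u=d.copy()
    for _ in range(30): u=d/(1+c['k1']*(u@u))
    T=np.array(c['world_from_camera']); return T[:3,3],T[:3,:3]@np.array([u[0],-u[1],-1])
def at(c,p,z):
    o,r=ray(c,p); return o+r*(z-o[2])/r[2]
def save(n,name): 
    im=bot.capture(n); cv2.imwrite('pics/'+name,im[:,:,::-1]); return im
E
python3 - <<'E'
from h import *
a=save('top','top0.png');b=save('side','side0.png')
for n in ('top','side'):
    c=bot.calibration(n);print(n,np.round(c['world_from_camera'],3).tolist(),c['fov_y'],c['k1'])
    for q in ['vial_red','vial_black','vial_white','vial_tall','jar','stand_red','stand_black','stand_white']:
        for r in bot.trace(n,q):
            p=r['position'];print(q,round(r['score'],2),np.round(p),np.round(at(c,p,.03 if 'v' in q[0] else .01),3)[:2],r['region'].sum())
print(bot.sense()['time_s'])
E
```

```text
top [[0.014, 0.983, -0.183, 0.449], [-1.0, 0.018, 0.02, 0.036], [0.023, 0.182, 0.983, 1.01], [0.0, 0.0, 0.0, 1.0]] 51.29288159480223 0.031181105433255453
vial_red 0.66 [354. 238.] [ 0.509 -0.224] 154
vial_black 0.57 [296. 259.] [ 0.457 -0.082] 101
vial_black 0.29 [229. 250.] [0.476 0.08 ] 662
vial_black 0.27 [188. 194.] [0.611 0.184] 666
vial_white 0.43 [278. 194.] [ 0.616 -0.038] 106
vial_tall 0.74 [188. 193.] [0.613 0.184] 612
vial_tall 0.72 [351. 186.] [ 0.639 -0.222] 184
jar 0.83 [244. 139.] [0.762 0.049] 694
jar 0.29 [188. 195.] [0.611 0.188] 612
jar 0.22 [352. 185.] [ 0.646 -0.23 ] 183
stand_red 0.8 [157. 246.] [0.483 0.256] 676
stand_black 0.93 [228. 250.] [0.477 0.083] 637
stand_white 0.92 [189. 194.] [0.613 0.185] 626
stand_white 0.78 [143. 186.] [0.633 0.302] 607
stand_white 0.69 [227. 194.] [0.615 0.09 ] 616
side [[0.407, -0.814, 0.415, 0.983], [0.914, 0.363, -0.183, -0.115], [-0.002, 0.454, 0.891, 0.793], [0.0, 0.0, 0.0, 1.0]] 55.04778886543264 -0.0769014521414337
vial_red 0.65 [127. 189.] [ 0.493 -0.226] 226
vial_black 0.61 [182. 156.] [ 0.459 -0.077] 198
vial_white 0.57 [221. 203.] [ 0.619 -0.035] 197
vial_tall 0.48 [147. 240.] [ 0.637 -0.218] 263
jar 0.87 [280. 235.] [0.738 0.059] 1005
jar 0.29 [306. 175.] [0.623 0.185] 587
stand_red 0.64 [282. 236.] [0.742 0.061] 960
stand_red 0.6 [301. 128.] [0.491 0.238] 458
stand_black 0.94 [246. 144.] [0.479 0.088] 550
stand_white 0.68 [267. 193.] [0.629 0.078] 618
stand_white 0.68 [356. 164.] [0.645 0.314] 549
0.9
```

View pics/top0.png

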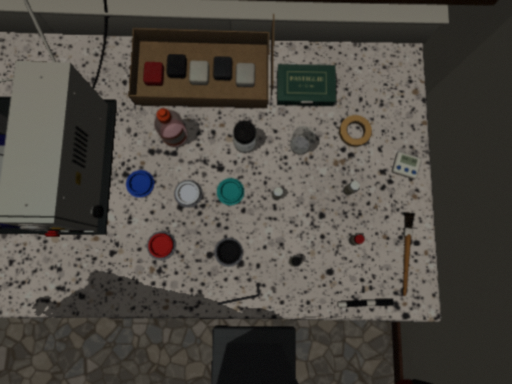

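View pics/side0.png

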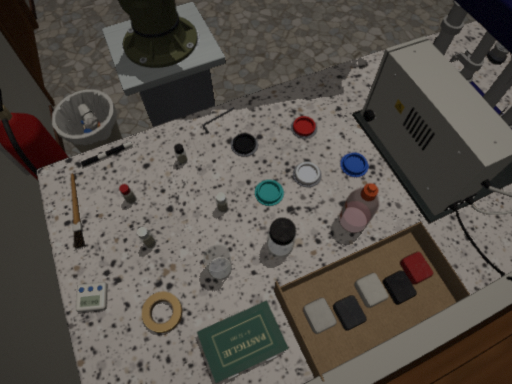

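Top view: vials are red (358,239), black (296,259), and two white-capped ones at (278,192) and (352,186). Holders are red (161,245), black (229,251) and white (188,193); blue (140,183) and turquoise (231,191) are not meant. The jar is at (245,135). The one real ambiguity is which white-capped vial is the tall one, so I'll check that in a close crop.

Run:
```python
from h import *
t=cv2.imread('pics/top0.png');s=cv2.imread('pics/side0.png')
def cr(im,c,r): return cv2.resize(im[r-24:r+24,c-24:c+24],(384,288*384//288),interpolation=cv2.INTER_CUBIC)[:,:]
g=np.vstack([np.hstack([cr(t,278,192),cr(t,352,186)]),np.hstack([cr(s,221,203),cr(s,147,238)])])
cv2.imwrite('pics/crop1.png',cv2.resize(g,(600,600)))
```

```text
(no output)
```

View pics/crop1.png

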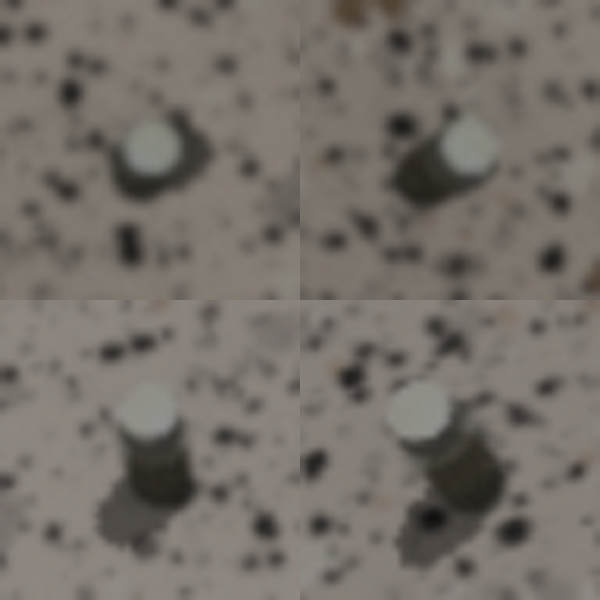

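Left column is the vial at (278,192) and right column the one at (352,186). The right one looks longer in both views, so it is probably the tall one. I'll triangulate the cap centres to confirm: left (278.3,191.7)/(221,196.8), right (355.2,185.4)/(142.2,231.8).

Run:
```python
from h import *
ct,cs=bot.calibration('top'),bot.calibration('side')
def tri(p,q):
    o,r=ray(ct,p);u,v=ray(cs,q)
    s=np.linalg.lstsq(np.c_[r,-v],u-o,rcond=None)[0]
    a,b=o+r*s[0],u+v*s[1];return np.round((a+b)/2,4),round(np.linalg.norm(a-b),4)
print('L',tri((278.3,191.7),(221,196.8)),'R',tri((355.2,185.4),(142.2,231.8)))
t=cv2.imread('pics/top0.png').astype(int);s=cv2.imread('pics/side0.png').astype(int)
def cen(im,m,c,r,w=14):
    k=m(im)[r-w:r+w,c-w:c+w];y,x=np.nonzero(k);return (x.mean()+c-w,y.mean()+r-w),len(x)
red=lambda i:(i[:,:,2]>i[:,:,1]+45)
a,b=cen(t,red,358,239),cen(s,red,126,188);print(a,b,tri(a[0],b[0]))
for n,c,r in(('red',161,245),):
    a,b=cen(t,red,161,245,18),cen(s,red,304,126,18);print('stand',a,b,tri(a[0],b[0]),at(ct,a[0],.01))
def cr(im,c,r,w=20): return cv2.resize(im[r-w:r+w,c-w:c+w].astype(np.uint8),(300,300),interpolation=cv2.INTER_CUBIC)
cv2.imwrite('pics/crop2.png',np.vstack([np.hstack([cr(t,296,259),cr(t,189,193)]),np.hstack([cr(s,180,154),cr(s,307,174)])]))
```

```text
L (array([ 0.6166, -0.0352,  0.0568]), np.float64(0.0045)) R (array([ 0.6325, -0.2191,  0.0709]), np.float64(0.0036))
((np.float64(359.17241379310343), np.float64(238.63793103448276)), 58) ((np.float64(123.26315789473685), np.float64(187.96491228070175)), 57) (array([ 0.5062, -0.2293,  0.0588]), np.float64(0.0005))
stand ((np.float64(160.03695652173914), np.float64(245.0086956521739)), 460) ((np.float64(303.95222929936307), np.float64(125.15923566878982)), 314) (array([0.4862, 0.2503, 0.0099]), np.float64(0.0012)) [0.48593838 0.24971689 0.01      ]
```

View pics/crop2.png

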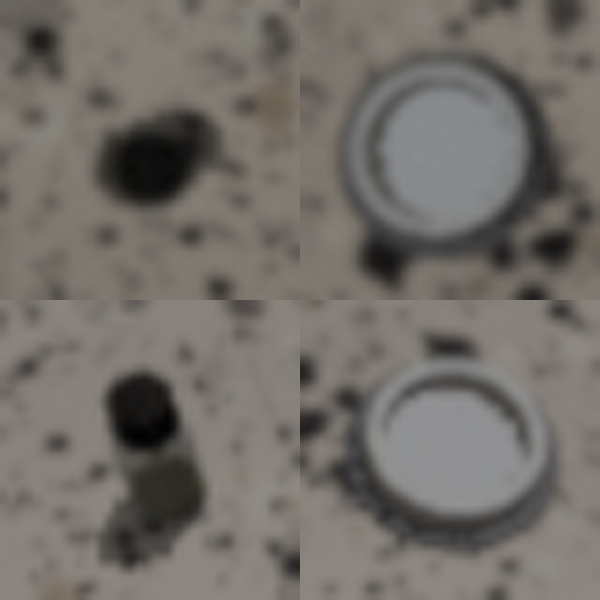

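The left white-capped vial (0.617,-0.035) has its cap at 57 mm, so it is the short one. The right one, at 71 mm, is the tall one and stays. In the crop, the black cap is at top (295.5,260.6)/side (178.9,147.7), and the white holder's rim centre is at (187.1,192.6)/(308.1,172.3).

```bash
python3 - <<'E'
from h import *
ct,cs=bot.calibration('top'),bot.calibration('side')
def tri(p,q):
    o,r=ray(ct,p);u,v=ray(cs,q)
    s=np.linalg.lstsq(np.c_[r,-v],u-o,rcond=None)[0]
    a,b=o+r*s[0],u+v*s[1];return np.round((a+b)/2,4),round(np.linalg.norm(a-b),4)
print('bv',tri((295.5,260.6),(178.9,147.7)),'ws',tri((187.1,192.6),(308.1,172.3)),'bs',tri((228.5,250.7),(245.3,143.5)))
s=bot.sense();print(s)
from scipy.spatial.transform import Rotation as R
print(np.round(R.from_quat(np.roll(s['eef_rot'],-1)).as_matrix(),3))
c=bot.calibration('wrist');print(np.round(c['world_from_camera'],3),c['fov_y'],c['k1'])
E
python3 -m pendant '[[0.085,0.03,-0.06,0,0],[0.085,0.06,-0.12,0,0],[0.085,0.08,-0.18,0,0],[0.085,0.10,-0.24,0,0],[0.085,0.13,-0.30,0,0]]' 30
```

```text
bv (array([ 0.4527, -0.0777,  0.0568]), np.float64(0.0014)) ws (array([0.6183, 0.1912, 0.0101]), np.float64(0.0034)) bs (array([0.4752, 0.0839, 0.0079]), np.float64(0.005))
{'time_s': 0.9, 'joint_pos': array([-1.02144898,  0.50750578, -0.23758026,  1.50018255,  0.12569148,
        1.14894594, -0.15480263]), 'qvel': array([ 5.96887276e-04, -1.23464828e-03, -3.87618847e-04,  4.63249415e-04,
       -6.70278852e-05, -1.35279904e-03,  2.86979277e-04]), 'effort': array([-5.74191574e-06, -6.20345950e+01, -2.18473971e+00, -2.49957830e+01,
        1.40219732e-02,  2.25577838e-03,  1.35969077e-05]), 'eef_pos': array([0.26841007, 0.56440921, 0.23127672]), 'eef_rot': array([-8.75442539e-06,  2.20130472e-01,  9.75470437e-01, -3.15951847e-05]), 'ft_force': array([ 0.26216397,  0.00634364, -0.92531044]), 'ft_torque': array([-0.00488291,  0.00328125, -0.00228689]), 'grasp_force': 0.0, 'finger_gap': 0.08549903049675212}
[[-0.903  0.429 -0.   ]
 [ 0.429  0.903 -0.   ]
 [ 0.    -0.    -1.   ]]
[[ 0.429 -0.873 -0.232  0.21 ]
 [ 0.903  0.415  0.111  0.592]
 [-0.    -0.257  0.966  0.374]
 [ 0.     0.     0.     1.   ]] 65.37217254994273 -0.07579202444765237
time_s: 1.52
eef_pos: [0.3921, 0.2762, 0.2316]
eef_rot: [0.0, 0.22, 0.976, 0.0]
ft_force: [0.9, 0.8, -0.2]
finger_gap: 0.0853
grasp_force: 0.0
```

```bash
python3 -m pendant '[[0.085,0.03,-0.055,0,0],[0.085,0.06,-0.11,0,0],[0.085,0.095,-0.16,0,0],[0.085,0.13,-0.21,0,0],[0.085,0.165,-0.255,0,0]]'
python3 -m pendant '[[0.085,0.054,-0.044,-0.03,0],[0.085,0.054,-0.044,-0.08,0],[0.085,0.054,-0.044,-0.08,0]]'
python3 - <<'E'
from h import *
c=bot.calibration('wrist');im=save('wrist','w1.png');s=bot.sense();print(s['eef_pos'],s['joint_pos'],s['time_s'])
for r in bot.trace('wrist','vial_white'): print(r['score'],r['position'],at(c,r['position'],.06),r['region'].sum())
np.set_printoptions(suppress=True,precision=4);print(repr(c['world_from_camera']))
E
```

```text
time_s: 2.15
eef_pos: [0.5579, 0.021, 0.2316]
eef_rot: [0.0, 0.22, 0.975, 0.0]
ft_force: [0.8, 1.4, 0.5]
finger_gap: 0.085
grasp_force: 0.0
time_s: 2.52
eef_pos: [0.6085, -0.022, 0.1472]
eef_rot: [-0.004, 0.221, 0.975, -0.001]
ft_force: [-0.8, 0.1, 1.3]
finger_gap: 0.0848
grasp_force: 0.0
[ 0.60968121 -0.02084487  0.15010078] [ 0.03345221  0.55279335 -0.06276547  1.65197716  0.04015024  0.94234046
  1.08294521] 2.575
0.75 [246.6, 203.3] [ 0.6112469  -0.02831759  0.06      ] 1128
array([[ 0.4309, -0.8744, -0.2232,  0.5511],
       [ 0.9024,  0.4164,  0.111 ,  0.0055],
       [-0.0041, -0.2493,  0.9684,  0.2901],
       [ 0.    ,  0.    ,  0.    ,  1.    ]])
```

View pics/w1.png

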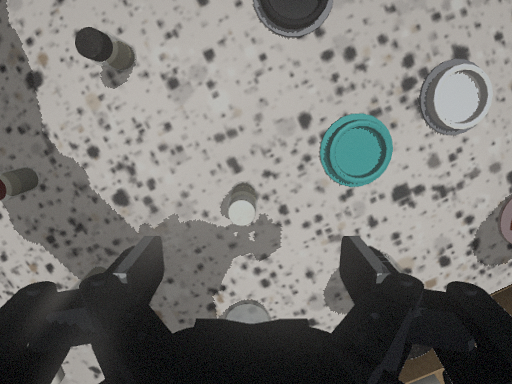

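The wrist view shows the short white cap at (242,213), clear of anything within the finger sweep.

Run:
```python
from h import *
c=bot.calibration('wrist');print(at(c,(242,213),.062),at(c,(240,204),.03),bot.sense()['eef_pos'])
print([ (n,np.round(at(c,p,z),3)) for n,p,z in (('turq',(356,150),.01),('wst',(458,98),.012),('bv',(95,43),.062),('bs',(292,3),.01))])
```

```text
[ 0.6208518  -0.03384371  0.062     ] [ 0.6216095  -0.03732195  0.03      ] [ 0.61071808 -0.02015103  0.15205048]
[('turq', array([0.626, 0.083, 0.01 ])), ('wst', array([0.621, 0.191, 0.012])), ('bv', array([ 0.456, -0.075,  0.062])), ('bs', array([0.482, 0.079, 0.01 ]))]
```

```bash
python3 -m pendant '[[0.085,0.01,-0.014,-0.02,0],[0.085,0.01,-0.014,-0.08,0],[0.085,0.01,-0.014,-0.124,0],[0.085,0.01,-0.014,-0.124,0]]'
python3 -m pendant '[[0.0,0,0,0,0],[0.0,0,0,0,0],[0.0,0,0,0,0],[0,0,0,0,0],[0,0,0,0,0]]' 30
```

```text
time_s: 3.12
eef_pos: [0.6192, -0.035, 0.0252]
eef_rot: [-0.002, 0.22, 0.976, -0.001]
ft_force: [0.3, -0.5, 0.9]
finger_gap: 0.0849
grasp_force: 0.0
time_s: 3.75
eef_pos: [0.6218, -0.0351, 0.0287]
eef_rot: [0.001, 0.22, 0.975, 0.0]
ft_force: [-0.4, 0.2, 6.9]
finger_gap: 0.026
grasp_force: 32.0
```

```bash
python3 -m pendant '[[0,0,0,0.05,0],[0,0,0.03,0.08,0],[0,0,0.09,0.08,0],[0,0,0.15,0.08,0],[0,0,0.20,0.08,0]]'
python3 -m pendant '[[0,-0.002,0.026,0,0],[0,-0.002,0.026,0,0],[0,-0.002,0.026,0,0]]'
python3 - <<'E'
from h import *
im=save('wrist','w2.png');c=bot.calibration('wrist');s=bot.sense();print(s['eef_pos'],s['finger_gap'],s['grasp_force'])
for r in bot.trace('wrist','stand_white'): print(r['score'],r['position'],at(c,r['position'],.01),r['region'].sum())
E
```

```text
time_s: 4.38
eef_pos: [0.6205, 0.1679, 0.1078]
eef_rot: [0.0, 0.219, 0.976, 0.0]
ft_force: [1.0, -0.2, -1.1]
finger_gap: 0.0258
grasp_force: 31.5
time_s: 4.75
eef_pos: [0.6191, 0.1894, 0.1073]
eef_rot: [0.0, 0.221, 0.975, -0.001]
ft_force: [0.7, -0.1, 0.1]
finger_gap: 0.0258
grasp_force: 31.5
[0.61925321 0.1888321  0.10735065] 0.02569177501213126 31.514495015144348
0.85 [247.9, 180.5] [0.60832437 0.19033493 0.01      ] 4104
0.8 [145.1, 240.8] [0.61817582 0.08533064 0.01      ] 3970
0.8 [391.8, 152.0] [0.63725181 0.30650758 0.01      ] 5551
```

View pics/w2.png

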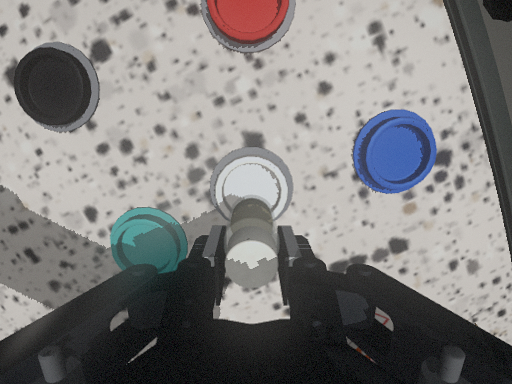

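The vial hangs upright over the white holder. The rim centre at about (251,190) works out to (0.617,0.189), directly below the tool.

```bash
python3 -m pendant '[[0,0,0.001,-0.04,0],[0,0,0.001,-0.06,0],[0,0,0.001,-0.072,0],[0,0,0.001,-0.072,0]]'
python3 -m pendant '[[0.06,0,0,0,0],[0.06,0,0,0,0],[0.07,0,0,0,0],[0.07,0,0,0.03,0],[0.085,0,0,0.08,0]]'
python3 - <<'E'
from h import *
im=save('wrist','w3.png');c=bot.calibration('wrist')
print(bot.sense()['eef_pos'])
for q in ['vial_white','stand_black','stand_red']:
  for r in bot.trace('wrist',q)[:3]: print(q,r['score'],r['position'],at(c,r['position'],.01)[:2],at(c,r['position'],.035)[:2],r['region'].sum())
E
```

```text
time_s: 5.35
eef_pos: [0.6191, 0.1911, 0.035]
eef_rot: [-0.0, 0.221, 0.975, -0.0]
ft_force: [0.5, 0.4, 0.1]
finger_gap: 0.0257
grasp_force: 32.0
time_s: 5.98
eef_pos: [0.6177, 0.1917, 0.1146]
eef_rot: [-0.002, 0.22, 0.975, -0.001]
ft_force: [-0.1, 0.9, 0.3]
finger_gap: 0.0847
grasp_force: 0.0
[0.62156658 0.19294218 0.12310652]
vial_white 0.74 [254.5, 196.6] [0.63038593 0.1921136 ] [0.6236732  0.19484271] 1422
vial_white 0.25 [61.9, 88.0] [0.47542109 0.08693534] [0.48389275 0.09997045] 5495
stand_black 0.67 [63.0, 91.5] [0.47827636 0.08625707] [0.48646825 0.09935865] 5537
stand_red 0.64 [245.6, 25.0] [0.50083122 0.24561933] [0.50681305 0.24310562] 4348
```

View pics/w3.png

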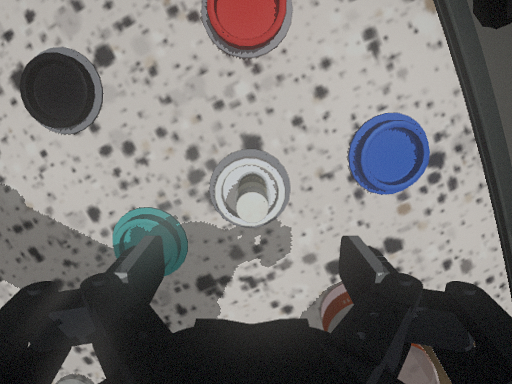

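The white vial stands in the white holder, cap (251,206), bore around it. Next is the black vial at about (0.455,-0.076).

```bash
python3 -m pendant '[[0.085,-0.03,-0.045,0.03,0],[0.085,-0.06,-0.095,0.03,0],[0.085,-0.09,-0.145,0.03,0],[0.085,-0.12,-0.20,0.03,0],[0.085,-0.145,-0.25,0.03,0]]'
python3 -m pendant '[[0.085,-0.02,-0.018,0,0],[0.085,-0.02,-0.018,0,0],[0.085,-0.02,-0.018,0,0]]'
python3 - <<'E'
from h import *
im=save('wrist','w4.png');c=bot.calibration('wrist')
print(bot.sense()['eef_pos'],bot.sense()['joint_pos'])
for q in ['vial_black']:
  for r in bot.trace('wrist',q)[:3]: print(q,r['score'],r['position'],at(c,r['position'],.045)[:2],r['region'].sum())
E
```

```text
time_s: 6.8
eef_pos: [0.4718, -0.0597, 0.1444]
eef_rot: [-0.001, 0.22, 0.975, -0.0]
ft_force: [1.1, -0.6, 0.0]
finger_gap: 0.085
grasp_force: 0.0
time_s: 7.18
eef_pos: [0.4543, -0.0752, 0.1449]
eef_rot: [-0.0, 0.22, 0.976, 0.0]
ft_force: [0.4, 0.3, 0.2]
finger_gap: 0.0851
grasp_force: 0.0
[ 0.45455636 -0.07491268  0.14495046] [ 0.14220307  0.35637182 -0.04266416  2.04182002  0.02124348  0.74389598
  1.21515555]
vial_black 0.57 [246.1, 187.2] [ 0.44866677 -0.07736902] 1034
```

View pics/w4.png

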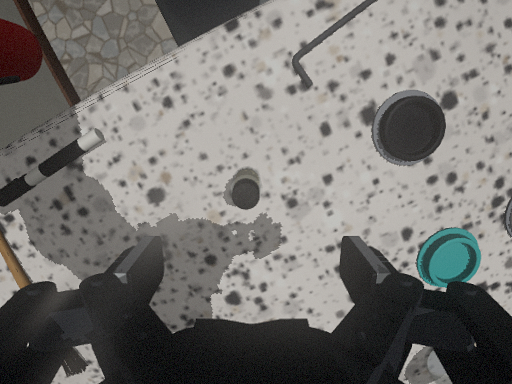

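The black cap is at (245,194). The black holder is at about (410,128).

Run:
```python
from h import *
c=bot.calibration('wrist');print(at(c,(245,194),.062),at(c,(411,127),.013),bot.sense()['eef_pos'])
```

```text
[ 0.44959228 -0.07835579  0.062     ] [0.46894054 0.08056984 0.013     ] [ 0.45461032 -0.07484969  0.14498614]
```

```bash
python3 -m pendant '[[0.085,-0.004,-0.003,-0.03,0],[0.085,-0.004,-0.003,-0.08,0],[0.085,-0.004,-0.003,-0.117,0],[0.085,-0.004,-0.003,-0.117,0]]'
python3 -m pendant '[[0.0,0,0,0,0],[0.0,0,0,0,0],[0.0,0,0,0,0],[0,0,0,0,0],[0,0,0,0,0]]' 30
python3 -m pendant '[[0,0,0,0.05,0],[0,0.005,0.03,0.08,0],[0,0.01,0.09,0.08,0],[0,0.015,0.13,0.08,0],[0,0.022,0.16,0.08,0]]'
python3 -m pendant '[[0,0,0,0,0],[0,0,0,0,0]]'
python3 - <<'E'
from h import *
im=save('wrist','w5.png');c=bot.calibration('wrist');s=bot.sense();print(s['eef_pos'],s['finger_gap'],s['grasp_force'])
for r in bot.trace('wrist','stand_black'): print(r['score'],r['position'],at(c,r['position'],.01),r['region'].sum())
E
```

```text
time_s: 7.78
eef_pos: [0.4487, -0.0777, 0.0262]
eef_rot: [-0.003, 0.219, 0.976, -0.0]
ft_force: [-0.0, 0.5, 0.0]
finger_gap: 0.0848
grasp_force: 0.0
time_s: 8.4
eef_pos: [0.4506, -0.0791, 0.0293]
eef_rot: [0.001, 0.22, 0.975, 0.0]
ft_force: [-0.4, -0.1, 7.6]
finger_gap: 0.026
grasp_force: 29.8
time_s: 9.02
eef_pos: [0.4718, 0.0831, 0.1089]
eef_rot: [0.0, 0.219, 0.976, 0.0]
ft_force: [0.9, -0.4, -0.8]
finger_gap: 0.0258
grasp_force: 29.8
time_s: 9.28
eef_pos: [0.4716, 0.0803, 0.1084]
eef_rot: [-0.0, 0.22, 0.975, -0.0]
ft_force: [-1.7, 0.5, 0.4]
finger_gap: 0.0257
grasp_force: 29.8
[0.47158651 0.07987516 0.10834269] 0.02593183087378336 29.78371024131775
0.73 [252.9, 179.8] [0.46209838 0.08530017 0.01      ] 4522
```

View pics/w5.png

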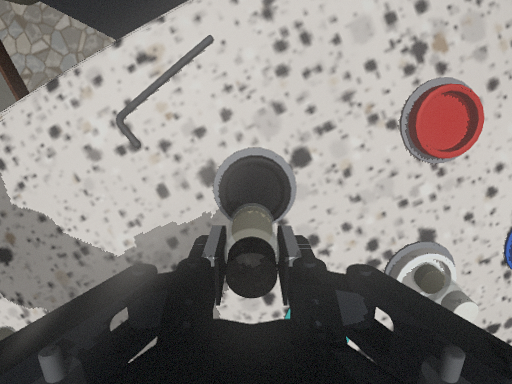

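The black vial hangs upright over the black holder. The rim centre (256,188) gives about (0.470,0.084), so I shift y by +3 mm and lower.

```bash
python3 -m pendant '[[0,0,0.003,-0.04,0],[0,0,0.003,-0.06,0],[0,0,0.003,-0.073,0],[0,0,0.003,-0.073,0]]'
python3 -m pendant '[[0.06,0,0,0,0],[0.06,0,0,0,0],[0.07,0,0,0,0],[0.07,0,0,0.03,0],[0.085,0,0,0.08,0]]'
python3 -m pendant '[[0.085,0,-0.04,0.04,0],[0.085,0,-0.10,0.04,0],[0.085,0,-0.10,0.04,0]]'
python3 - <<'E'
from h import *
im=save('wrist','w6.png');c=bot.calibration('wrist')
print(bot.sense()['eef_pos'])
E
```

```text
time_s: 9.88
eef_pos: [0.4718, 0.0834, 0.0349]
eef_rot: [-0.0, 0.221, 0.975, -0.0]
ft_force: [0.1, -0.5, 0.3]
finger_gap: 0.0258
grasp_force: 30.3
time_s: 10.5
eef_pos: [0.4708, 0.0839, 0.1152]
eef_rot: [-0.002, 0.22, 0.975, -0.001]
ft_force: [0.6, -0.1, 0.1]
finger_gap: 0.0844
grasp_force: 0.0
time_s: 10.88
eef_pos: [0.4717, -0.0212, 0.1561]
eef_rot: [0.001, 0.224, 0.975, -0.001]
ft_force: [0.3, 0.6, 0.4]
finger_gap: 0.0851
grasp_force: 0.0
[ 0.47168742 -0.01820942  0.15570199]
```

View pics/w6.png

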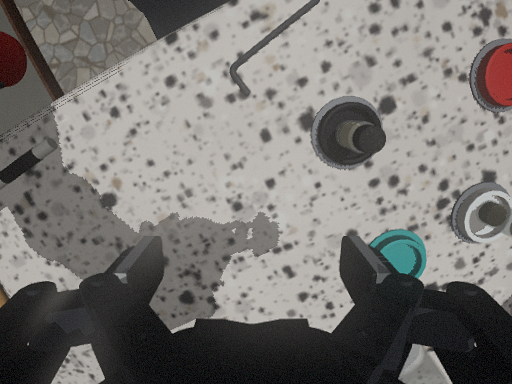

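The black vial stands inside the black holder, cap (368,137) with its base in the bore at about (350,133). Now the red one.

```bash
python3 -m pendant '[[0.085,0.01,-0.055,0,0],[0.085,0.02,-0.11,0,0],[0.085,0.03,-0.165,0,0],[0.085,0.034,-0.21,0,0],[0.085,0.034,-0.21,0,0]]'
python3 -m pendant '[[0.085,0,0,0,0],[0.085,0,0,0,0]]'
python3 - <<'E'
from h import *
im=save('wrist','w7.png');c=bot.calibration('wrist')
print(bot.sense()['eef_pos'],bot.sense()['joint_pos'])
for r in bot.trace('wrist','vial_red')[:3]: print(r['score'],r['position'],at(c,r['position'],.045)[:2],r['region'].sum())
m=(im[:,:,0].astype(int)>im[:,:,1]+60);m[:120]=0;m[290:]=0;m[:,:180]=0;m[:,340:]=0;y,x=np.nonzero(m);print(x.mean(),y.mean(),len(x),at(c,(x.mean(),y.mean()),.058))
E
```

```text
time_s: 11.55
eef_pos: [0.5058, -0.2288, 0.1546]
eef_rot: [-0.0, 0.222, 0.975, -0.001]
ft_force: [-0.4, 0.1, 0.3]
finger_gap: 0.0851
grasp_force: 0.0
time_s: 11.8
eef_pos: [0.5063, -0.2237, 0.1552]
eef_rot: [-0.0, 0.219, 0.976, 0.0]
ft_force: [0.1, -0.1, 0.3]
finger_gap: 0.0851
grasp_force: 0.0
[ 0.50623927 -0.22394411  0.15528619] [ 3.72275643e-01  4.67455607e-01  7.27094209e-04  1.80090780e+00
 -1.34779887e-03  8.73614878e-01  1.50358715e+00]
0.94 [245.2, 187.2] [ 0.50227958 -0.22838033] 998
246.7898832684825 195.25875486381324 514 [ 0.50625831 -0.22854331  0.058     ]
```

View pics/w7.png

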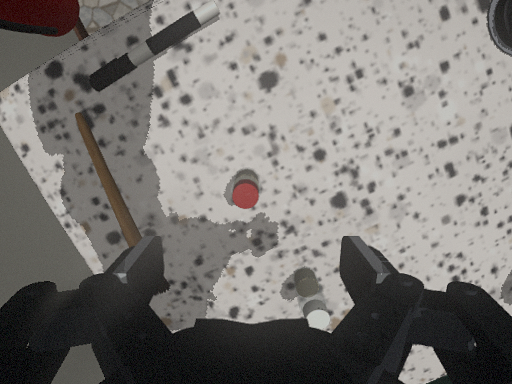

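The red cap is at (247,195). The tall vial at (312,300) lies about 0.1 m beyond the fingers.

```bash
python3 -m pendant '[[0.085,-0.001,-0.004,-0.04,0],[0.085,-0.001,-0.004,-0.09,0],[0.085,-0.001,-0.004,-0.127,0],[0.085,-0.001,-0.004,-0.127,0]]'
python3 -m pendant '[[0.0,0,0,0,0],[0.0,0,0,0,0],[0.0,0,0,0,0],[0,0,0,0,0],[0,0,0,0,0]]' 30
python3 -m pendant '[[0,0,0,0.06,0],[0,0,0.02,0.11,0],[0,0,0.08,0.11,0],[0,0,0.14,0.11,0],[0,0,0.20,0.11,0]]'
python3 -m pendant '[[0,-0.003,0.06,0,0],[0,-0.006,0.12,0,0],[0,-0.01,0.18,0,0],[0,-0.015,0.235,0,0],[0,-0.02,0.278,0,0]]'
python3 -m pendant '[[0,0,0,-0.03,0],[0,0,0,-0.03,0]]'
python3 - <<'E'
from h import *
im=save('wrist','w8.png');c=bot.calibration('wrist');s=bot.sense();print(s['eef_pos'],s['finger_gap'],s['grasp_force'])
for r in bot.trace('wrist','stand_red'): print(r['score'],r['position'],at(c,r['position'],.01),r['region'].sum())
E
```

```text
time_s: 12.4
eef_pos: [0.5033, -0.2284, 0.0262]
eef_rot: [-0.003, 0.22, 0.976, 0.001]
ft_force: [0.5, 0.3, 0.4]
finger_gap: 0.0851
grasp_force: 0.0
time_s: 13.02
eef_pos: [0.5056, -0.2302, 0.0294]
eef_rot: [0.001, 0.22, 0.975, -0.0]
ft_force: [0.0, 1.0, 6.8]
finger_gap: 0.0261
grasp_force: 32.3
time_s: 13.65
eef_pos: [0.5048, -0.0283, 0.1388]
eef_rot: [0.001, 0.22, 0.975, 0.0]
ft_force: [1.3, -0.5, -0.3]
finger_gap: 0.0258
grasp_force: 31.7
time_s: 14.28
eef_pos: [0.4842, 0.2507, 0.1385]
eef_rot: [0.0, 0.219, 0.976, 0.0]
ft_force: [0.0, -0.7, -0.9]
finger_gap: 0.026
grasp_force: 31.7
time_s: 14.52
eef_pos: [0.4833, 0.2476, 0.1068]
eef_rot: [-0.002, 0.22, 0.976, -0.001]
ft_force: [-0.4, -0.3, -0.2]
finger_gap: 0.026
grasp_force: 31.7
[0.48432707 0.24727959 0.10794868] 0.025951299114916105 31.745338439941406
0.78 [259.1, 182.1] [0.47849797 0.25642969 0.01      ] 4065
```

View pics/w8.png

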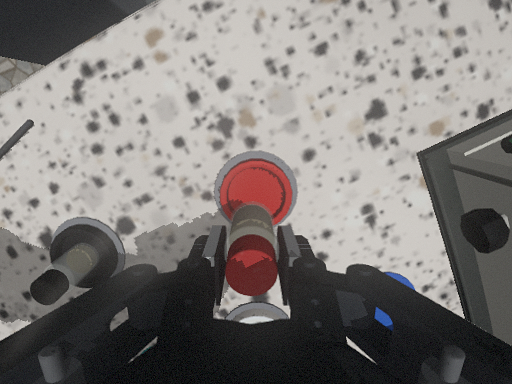

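The red vial hangs upright over the red holder. The rim centre (257,193) gives about (0.486,0.2505), matching the stereo estimate.

```bash
python3 -m pendant '[[0,0.001,0.003,-0.04,0],[0,0.001,0.003,-0.06,0],[0,0.001,0.003,-0.073,0],[0,0.001,0.003,-0.073,0]]'
python3 -m pendant '[[0.06,0,0,0,0],[0.06,0,0,0,0],[0.07,0,0,0,0],[0.07,0,0,0.03,0],[0.085,0,0,0.08,0]]'
python3 -m pendant '[[0.085,-0.04,0.02,0.05,0],[0.085,-0.06,0.03,0.09,0],[0.085,-0.06,0.03,0.09,0],[0.085,-0.06,0.03,0.09,0]]'
python3 - <<'E'
from h import *
a=save('wrist','w9.png');b=save('side','s9.png');s=bot.sense();print(s['time_s'],s['eef_pos'],s['qvel'])
cv2.imwrite('pics/f.png',np.hstack([cv2.resize(a,(400,300)),cv2.resize(b[90:240,190:390],(400,300),interpolation=cv2.INTER_CUBIC)])[:,:,::-1])
E
```

```text
time_s: 15.12
eef_pos: [0.4864, 0.2506, 0.0355]
eef_rot: [0.0, 0.221, 0.975, 0.0]
ft_force: [-0.1, -0.0, 0.3]
finger_gap: 0.0257
grasp_force: 31.6
time_s: 15.75
eef_pos: [0.4849, 0.2505, 0.115]
eef_rot: [-0.001, 0.22, 0.975, -0.001]
ft_force: [0.3, -0.3, -0.4]
finger_gap: 0.0845
grasp_force: 0.0
time_s: 16.25
eef_pos: [0.426, 0.2806, 0.2051]
eef_rot: [0.0, 0.22, 0.975, -0.0]
ft_force: [-0.4, -0.1, 0.3]
finger_gap: 0.0847
grasp_force: 0.0
16.35 [0.42597073 0.28007603 0.20410871] [ 0.001901    0.008998   -0.00218357 -0.00267175  0.00018105  0.002758
 -0.00124407]
```

View pics/f.png

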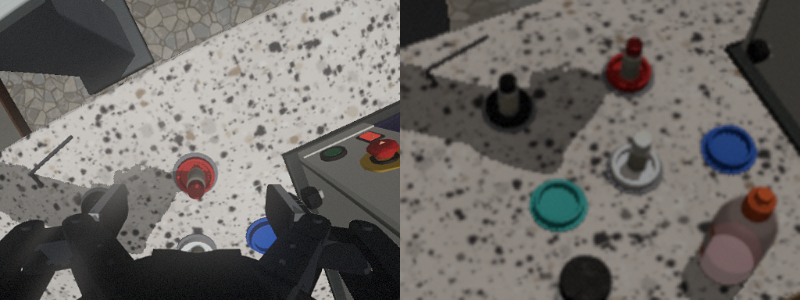

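All three vials stand upright in the holders of their colours: in the right panel, black (508,95), red (632,60) and white (640,155). The arm is clear, so I'm handing in.

```bash
python3 -c "
from workcell import bot
print(bot.hand_in())"
```

```text
the job is handed in; nothing more can be done
None
```

The white, black and red short vials stand upright in the holders of their colours, red placed last; the robot never reached for the tall vial or the jar, and the job is handed in (no verdict was returned).

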